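# Close a board joint, tuck the joint strip under the flap and hold it down

## Task

On the mounting jig, slide the loose backing board up against the fixed one so that the gap is closed along its whole length. Then take the metal joint strip by its black rail, lay it along the closed seam with its red end slid about 25 mm under the orange-edged flap, without lifting the flap, and press it firmly down flat on the boards. Finish while still holding it pressed down (about as hard as 15 N) and leave the other things on the table where they are.

Things in the scene. Friction and masses are not known exactly. Their poses are not given: they have to be found in the camera images.
- jig: Fixed plywood jig bed 250 x 300 x 12 mm, spanning x -120..130, y -175..125 mm. Origin: at table height on the seam line (fixed board's edge), half-way along the boards. x: along the seam, away from the robot, to the flap; y: towards the fixed board; z up. Dark back stop, level with the boards, at x 102..112 mm.
- fixed_panel: Fixed brown backing board, 200 (x) x 100 (y) x 12 mm, part of the jig; it covers jig x -100..100, y 0..100 mm, its top 24 mm above the table. Origin: on the bed at the jig's origin (x 0, y 0, z 12 mm), axes as the jig's.
- loose_panel: Loose backing board with a pale sheet on top, 200 (x) x 100 (y) x 12 mm, 0.17 to 0.35 kg, lying on the jig bed on the -y side of the fixed board, a gap of about 14 to 41 mm away and slightly turned; its far end lies under the flap. Origin: centre of its underside; x along its length (roughly jig x), y towards the fixed board.
- seam_far (a point): Far upright edge of the loose board's seam side, half-way up: at x +100, y +50 mm from its centre. In the jig frame y is 0 when the gap is closed there.
- seam_near (a point): Near upright edge of the loose board's seam side, half-way up: at x -100, y +50 mm from its centre.
- flap_lip (a point): Middle of the grey flap's free orange edge, on its underside: jig x 55, y 0, z 34 mm at rest. At rest the flap is a level plate 4 mm thick over jig x 55..113, y -159..109 mm, its underside 10 mm above the boards.
- flap (a joint): Flap hinge along jig y at its far edge, 60 mm from the lip; 0 = at rest, level; grows (rad) as the lip is lifted. A light plate, about 120 g, that only lies there by its weight and falls back.
- strip: Joint strip, loose on the table on one side of the jig: an aluminium plate 170 (x) x 50 (y) x 4 mm with a black grip rail on it, 0.13 to 0.25 kg, 34 mm high in all. Origin: centre of its underside; x along its length towards the red end.
- strip_rail (a point): Centre of the black grip rail, 80 (x) x 14 (y) x 30 mm: strip x -10, y 0, 19 mm above the strip's underside (rail from 4 to 34 mm). Axes as the strip's.
- strip_tip (a point): Middle of the strip's red end, half-way through its thickness: strip x +85, y 0, z 2 mm.
- card_stack: Stack of cards 150 x 105 x 36 mm, on the side of the jig opposite the strip; leave it. Origin: centre of the underside.
- tape_roll: Yellow roll of tape, 80 mm across, 25 mm high, lying flat behind the jig; leave it. Origin: centre of the underside.
- glue_bottle: White bottle with red cap, 56 mm across, 150 mm high, behind the jig; leave it. Origin: centre of the underside.
- paste_brush: Brush lying far to the left; leave it. Origin: on its underside.
- paperweight: Turned steel weight, 70 mm across, 60 mm high, far to the right; leave it. Origin: centre of the underside.
Things that resemble listed ones, but are neither listed nor needed, are in the scene too. Of the things shaped like the loose_panel, the cardboard one is meant.

How it is judged:
By the outcome, as a careful person would: the job done as asked, in the order asked, and still so for the second after the job is handed in, while the arm keeps its last pose, push and grip.
It also fails if it takes over 48 s, if anything falls off the work surface, if the arm or the gripper's body presses on something with over 40 N, if the wrist force passes 120 N, or if a joint passes its speed limit or range.

## Robot

A 6-joint arm with a two-finger parallel gripper is mounted at the origin on the work surface. World frame = base frame: x ahead of the robot, y to its left, z up, the work surface at z = 0. Lengths are in mm, angles in rad, forces in N, time in s.
With the tool pointing down it reaches from about 250 to 725 mm from the base axis. Payload 4 kg.
Tool frame: the origin (TCP) lies midway between the tips of the shut fingers; the grasp point (between the pads) lies 19 mm behind it (hold_point_z is the distance from the TCP to the grasp point, in mm); z points along the fingers, y is the direction in which the jaws open and shut (so a half turn about z gives the same grasp; the last joint's range is limited). The gripper opens to 85 mm and grips with 20 to 120 N. Pads are 22 mm wide; open, the fingers measure 114 mm over their backs; the gripper's body (76 mm by 85 mm) begins 54 mm behind the grasp point. The pads swing forward as they close: fully open they stand 13 mm farther back than shut.
Start: joints at [1.229, 0.241, 0.005, 1.335, 0, 1.571], TCP at [167.59, 471.077, 231.306] pointing down, gripper open.
Joint ranges: [-2.72, 2.72], [-1.05, 1.87], [-1.09, 1.28], [-1.99, 2.15], [-1.42, 1.44], [-3.14, 3.14]. Speed limits (rad/s): [2.79, 2.79, 3.14, 3.14, 3.14, 3.14].

## Interface

Orientations are given as a rotation vector (axis times angle).
In Python, from rig import * gives the robot as it stands. Calls block until the motion is done:
- move_to(position, orientation): joint-space move of the TCP to a pose.
- move_l(position, orientation=None, max_speed=150, f_stop=None): straight line of the TCP; orientation=None keeps the orientation; max_speed is the mean speed in mm/s. With f_stop (N) it stops when the force on the tool has changed by that much, and returns True; else False.
- move_joints(angles): joint-space move.
- command_gripper(opening, newtons=None): finger opening in mm; newtons is the grip in N (None keeps the last); returns when the fingers have stopped.
- hold(seconds).
- inverse_kinematics(position, orientation): joint angles nearest the present ones, or None.
- snapshot(name): name is "side" or "top" or "wrist"; returns a dict with "color" (420x560x3 uint8, red, green, blue), "z_map" (420x560 float32, mm along the optical axis (not along the pixel's ray), 0 where there is no reading), "K" (3x3 intrinsics, pixels), "extrinsics" (4x4, takes a point from world to camera coordinates). Camera axes: x right, y up, looking along -z (the intrinsics and any distortion apply to the point x, -y, -z); pixel columns grow to the right and rows downward; lengths in mm; the calibration is good to about 2 mm. A picture is of the moment at which its call begins.
A pose or a line that the arm cannot do raises IKError and nothing moves.
- hand_in(): hands the job in, once; it reports no verdict.
Trained networks look in a picture, given as the dict that the camera call returned (one of the last four; its "shot" number tells which), for a name from the list of things; names that differ only in an ending like _2 or _b are one class to them, and where a whole thing is asked for, a point or a joint stands for the part that bears it (a point fixed in the world has none). Each returns a list of dicts, best first, with "score" (0 to 1); they miss things now and then, are a little off and sometimes report something else, mostly with a low value. They report only what shows in the picture. A call takes as long as a camera call. They do not tell look-alikes from the thing itself.
- boxes_of(picture, label): "rect" ([left, top, width, height] in pixels, round what is visible of it).
Readings, each from a call of its own:
- read_t(): time.
- read_qpos(): joint angles.
- read_qd(): joint speeds.
- read_joint_efforts(): joint torques, N m.
- read_eef_pos(): TCP position.
- read_ee_rot(): TCP orientation.
- read_ft_force(): force on the tool from outside, world axes, zero at the start.
- read_moment(): the same for the moment, N m.
- read_opening(): finger opening in mm.
Only numpy, scipy, OpenCV 4.12 (cv2) and the standard library are available. Lean on these libraries where they do the work, as an engineer would, in place of code of your own. Each camera call takes 0.05 s, during which the arm holds its last target.

## Working session

There is one attempt and no reset: what is moved stays moved. The work goes in short steps, each a Python script; the robot and the scene stay as the last script left them, time stands still between calls to the robot, and variables do not carry over. Pictures are saved under pics/ and viewed, and the job is handed in when it is done.

```bash
ls; mkdir -p pics
python3 - <<'E'
from rig import *
import cv2,pickle
for n in ("top","side","wrist"):
    s=snapshot(n); pickle.dump(s,open(f"{n}0.pkl","wb"))
    cv2.imwrite(f"pics/{n}0.png",s["color"][:,:,::-1])
    print(n,s["K"].tolist(),s["extrinsics"].round(3).tolist(),[k for k in s])
    for l in ("jig","loose_panel","fixed_panel","strip","flap","card_stack"):
        print(l,[(d["rect"],round(d["score"],2)) for d in boxes_of(s,l)][:3])
print(read_t(),read_eef_pos(),read_ee_rot())
E
```

```text
pics
top [[460.11774348877753, 0.0, 276.24215921051314], [0.0, 460.11774348877753, 214.4604809582295], [0.0, 0.0, 1.0]] [[-0.027, -0.999, 0.017, 12.775], [0.99, -0.025, 0.139, -506.804], [-0.139, 0.02, 0.99, -1221.304], [0.0, 0.0, 0.0, 1.0]] ['color', 'z_map', 'K', 'extrinsics', 'shot']
jig [([212.2, 169.7, 113.2, 95.5], 0.66), ([270.5, 193.3, 41.5, 67.7], 0.21)]
loose_panel [([268.0, 196.1, 40.3, 62.4], 0.96), ([352.9, 296.6, 74.9, 43.7], 0.86), ([218.7, 103.2, 19.9, 35.9], 0.51)]
fixed_panel [([224.7, 199.7, 39.2, 57.8], 0.74)]
strip [([381.8, 203.4, 32.9, 60.7], 0.73)]
flap [([218.9, 172.1, 98.2, 29.2], 0.86)]
card_stack [([137.0, 200.7, 44.3, 59.6], 0.56)]
side [[379.0096375379699, 0.0, 281.6228366816472], [0.0, 379.0096375379699, 205.9988838763612], [0.0, 0.0, 1.0]] [[0.758, -0.652, -0.012, -360.599], [0.373, 0.418, 0.828, -245.16], [-0.535, -0.632, 0.56, -937.826], [0.0, 0.0, 0.0, 1.0]] ['color', 'z_map', 'K', 'extrinsics', 'shot']
jig [([225.7, 179.7, 123.4, 80.3], 0.62), ([272.4, 181.1, 67.7, 41.3], 0.56), ([375.7, 202.9, 26.1, 19.2], 0.37)]
loose_panel [([262.0, 207.0, 59.6,
[... 262 characters left out ...]
8.5, 208.1, 63.5, 39.7], 0.31)]
card_stack [([196.2, 167.3, 55.8, 32.9], 0.79), ([338.6, 269.0, 48.1, 50.1], 0.66), ([260.1, 207.5, 61.2, 39.7], 0.59)]
wrist [[313.99869318308316, 0.0, 282.8155737781492], [0.0, 313.99869318308316, 206.83230320944057], [0.0, 0.0, 1.0]] [[0.334, 0.943, 0.001, -499.689], [-0.903, 0.32, -0.285, 37.482], [-0.269, 0.095, 0.958, -379.144], [0.0, 0.0, 0.0, 1.0]] ['color', 'z_map', 'K', 'extrinsics', 'shot']
jig [([69.8, 386.1, 54.0, 33.9], 0.62)]
loose_panel []
fixed_panel [([72.6, 400.1, 54.2, 19.9], 0.71)]
strip []
flap []
card_stack [([250.2, 345.0, 24.4, 14.4], 0.47)]
1.05 [167.58539516 471.07094735 231.32141153] [-5.34205407e-01 -3.09582710e+00 -3.27159134e-05]
```

Run:
```python
import cv2
a=cv2.imread("pics/top0.png"); cv2.imwrite("pics/top0c.png",cv2.resize(a[90:360,120:470],None,fx=2.2,fy=2.2,interpolation=cv2.INTER_CUBIC))
a=cv2.imread("pics/side0.png"); cv2.imwrite("pics/side0c.png",cv2.resize(a[150:400,180:430],None,fx=2.4,fy=2.4,interpolation=cv2.INTER_CUBIC))
```

```text
(no output)
```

View pics/top0c.png

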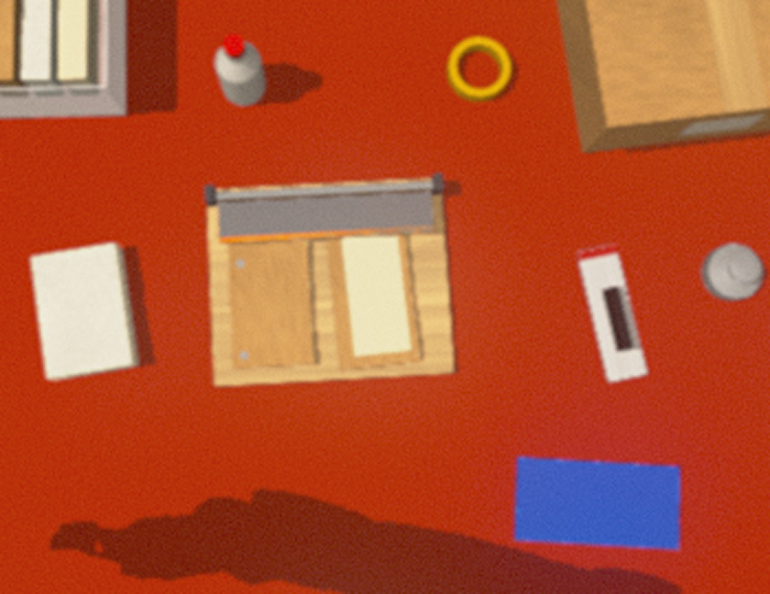

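View pics/side0c.png

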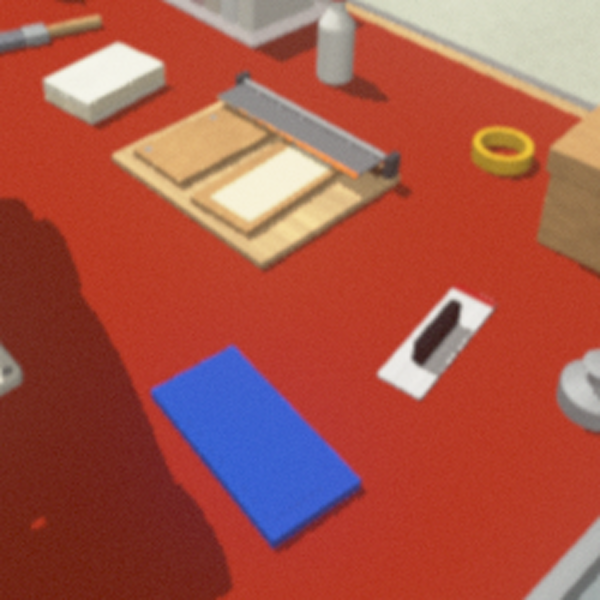

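Several objects could pass for the loose board. The cardboard one with the pale sheet on the jig (top 268–308, 196–258) fits the description. The blue board (353–428, 297–340) is a look-alike lying on the table. The strip is at top (382–414, 203–264). Next I'll take close wrist views.

```bash
cat > h.py <<'E'
import numpy as np, cv2, pickle
def ray_plane(s,u,v,z):
    K,E=s["K"],s["extrinsics"]; R,t=E[:3,:3],E[:3,3]
    d=np.array([(u-K[0,2])/K[0,0],-(v-K[1,2])/K[1,1],-1.]); c=-R.T@t; w=R.T@d
    return c+w*(z-c[2])/w[2]
def proj(s,p):
    q=s["extrinsics"][:3,:3]@np.asarray(p,float)+s["extrinsics"][:3,3]
    return np.array([s["K"][0,0]*q[0]/-q[2]+s["K"][0,2], s["K"][1,1]*-q[1]/-q[2]+s["K"][1,2]])
def save(s,name,f=1): cv2.imwrite(f"pics/{name}.png",cv2.resize(s["color"][:,:,::-1],None,fx=f,fy=f,interpolation=cv2.INTER_CUBIC)); pickle.dump(s,open(name+".pkl","wb"))
def ld(n): return pickle.load(open(n+".pkl","rb"))
E
python3 - <<'E'
from h import *
from scipy.spatial.transform import Rotation as Ro
s=ld("top0")
f=lambda u,v,z: ray_plane(s,120+u/2.2,90+v/2.2,z).round(0)
print("jig corners bed",[f(*p,12) for p in ((214,385),(454,371))])
print("fixed seam edge",f(317,363,24),f(313,240,24))
print("loose", f(347,368,24),f(422,361,24),f(405,237,24))
print("strip",[f(*p,4) for p in ((578,255),(617,248),(609,381),(647,374))])
w=ld("wrist0");E=w["extrinsics"];R=E[:3,:3];c=-R.T@E[:3,3]
T=Ro.from_rotvec([-0.5342,-3.0958,0]).as_matrix()
print("cam in tool",T.T@(c-[167.6,471.07,231.3]),"\n",(R@T).round(3))
E
```

```text
jig corners bed [array([375., 164.,  12.]), array([ 384., -135.,   12.])]
fixed seam edge [398.  35.  24.] [552.  37.  24.]
loose [391.  -2.  24.] [397. -95.  24.] [553. -79.  24.]
strip [array([ 528., -302.,    4.]), array([ 536., -353.,    4.]), array([ 367., -331.,    4.]), array([ 374., -380.,    4.])]
cam in tool [  72.90517063   -0.60689486 -143.05493736] 
 [[ 0.001  1.    -0.001]
 [ 0.958 -0.001  0.285]
 [ 0.285 -0.001 -0.958]]
```

```bash
cat >> h.py <<'E'
from scipy.spatial.transform import Rotation as Ro
def down(yx):  # tool z down, tool x along world heading yx
    x=np.array([np.cos(yx),np.sin(yx),0]); z=np.array([0,0,-1.]); return Ro.from_matrix(np.c_[x,np.cross(z,x),z]).as_rotvec()
E
python3 - <<'E'
from rig import *
from h import *
o=down(-np.pi/2+0.02)
for p in ((480,-60,240),(490,-110,40),(490,-10,40)): print(inverse_kinematics(p,o))
print(inverse_kinematics((480,0,30),down(np.pi)),inverse_kinematics((450,-340,30),down(np.pi)))
move_to((470,-30,240),o)
s=snapshot("wrist"); save(s,"w1",1.4)
for l in ("loose_panel","fixed_panel","strip","flap"):
    print(l,[(d["rect"],round(d["score"],2)) for d in boxes_of(s,l)][:3])
print(read_t(),read_eef_pos())
E
```

```text
[-0.12435499  0.20468372 -0.0184306   1.347682    0.         -1.71515132]
[-0.22082877  0.41461055 -0.28958767  0.86659811  0.         -1.8116251 ]
[-0.02040533  0.39490822 -0.32196738  0.85392073  0.         -1.61120166]
[ 0.          0.39259126 -0.35957034  0.81863472  0.          0.        ] [-0.64704719  0.52814093 -0.12624089  0.91641451  0.         -0.64704719]
loose_panel [([461.7, 2.3, 98.3, 22.3], 0.74), ([204.2, 126.0, 141.9, 90.5], 0.66)]
fixed_panel [([213.6, 235.3, 125.6, 75.3], 0.67), ([137.6, 99.7, 76.4, 219.3], 0.66)]
strip []
flap [([139.8, 102.3, 78.6, 219.9], 0.82)]
4.0167 [470.03030317 -29.70716161 239.98581246]
```

View pics/w1.png

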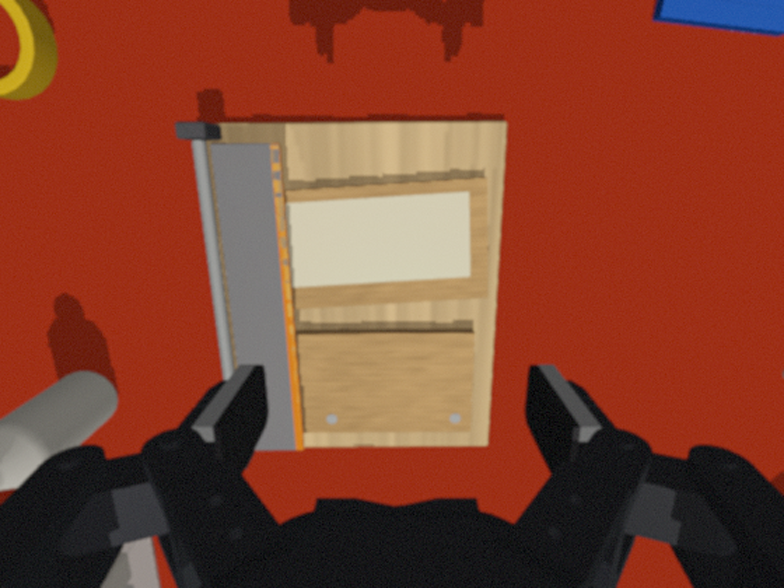

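Run:
```python
from h import *
a=ld("w1")["color"][:,:,::-1]; cv2.imwrite("pics/w1c.png",cv2.resize(a[80:325,140:370],None,fx=2.4*1.0,fy=2.4,interpolation=cv2.INTER_CUBIC))
```

```text
(no output)
```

View pics/w1c.png

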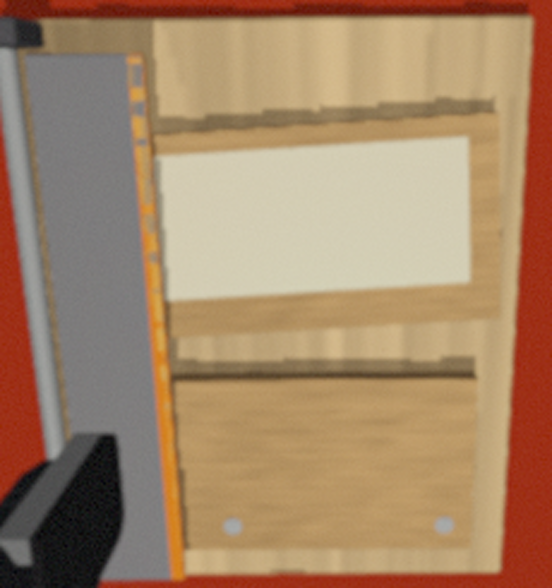

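Run:
```python
from h import *
s=ld("w1")
f=lambda u,v,z: ray_plane(s,140+u/2.4,80+v/2.4,z)[:2]
fa,fb=f(475,377,24),f(175,378.5,24); d=fa-fb; print("fixed",fa,fb,np.arctan2(*(-d)[::-1]))
ba,bb=f(533,17,12),f(500,572,12); print("bed",ba,bb,bb-ba, "yaw",np.arctan2(-(bb-ba)[0],(bb-ba)[1]))
y=np.arctan2(-(bb-ba)[0],(bb-ba)[1]); X=np.array([np.cos(y),np.sin(y)]);Y=np.array([-X[1],X[0]])
print("origin from bed", ba+120*X+175*Y, bb+120*X-125*Y, "from fixed",fa+100*X)
for n,p in dict(nm=(499,112),np_=(499,320),fp=(175,336),fm=(160,133)).items(): print(n,f(*p,24))
l=f(160,133,24)-f(499,112,24);print(np.arctan2(l[1],l[0])); l=f(175,336,24)-f(499,320,24);print(np.arctan2(l[1],l[0]))
# depth check
for u,v in ((350,450),(300,220),(100,250),(350,60)): print(s["z_map"][int(80+v/2.4),int(140+u/2.4)], (s["extrinsics"]@np.r_[f(u,v,24),24,1])[2])
```

```text
fixed [400.19488202  41.79915373] [553.80956912  45.93344743] 0.02690690595830982
bed [ 383.92863195 -132.20046772] [374.75980088 166.71625682] [ -9.16883107 298.91672454] yaw 0.03066391537578968
origin from bed [498.50687554  46.39635782] [498.53577753  45.45411267] from fixed [500.14787192  44.86506474]
nm [398.58902273 -89.86774783]
np_ [390.39490585  10.91997433]
fp [552.84010401  22.88934822]
fm [555.61302886 -76.97761298]
0.08190656311548503
0.07354962331250725
398.03534 -397.7712620413227
360.06708 -362.5889343038896
353.29703 -366.7744003481856
354.1904 -341.58871538332266
```

```bash
cat >> h.py <<'E'
JY=0.0295; JO=np.array([499.,45.]); 
JX=np.array([np.cos(JY),np.sin(JY)]); JYv=np.array([-JX[1],JX[0]])
def J(x,y,z): return np.r_[JO+x*JX+y*JYv,z]
def toJ(p): d=np.asarray(p)[:2]-JO; return np.array([d@JX,d@JYv])
E
python3 - <<'E'
from rig import *
from h import *
o=down(-np.pi/2+JY)
command_gripper(60,60)
move_to(J(-12,-158,60),o)
print(move_l(J(-12,-158,14.5),o,100,f_stop=5),read_eef_pos(),read_opening())
print(move_l(J(-12,-100,14.5),o,45,f_stop=12),toJ(read_eef_pos()),read_eef_pos(),read_ft_force())
s=snapshot("wrist"); save(s,"w2",1.4); print(read_t())
E
```

```text
False [ 492.4174636  -113.15716054   15.3004653 ] 59.74618065370273
True [ -12.04643832 -110.67984641] [490.22338493 -65.98700873  14.47044388] [ 0.28502932 -2.71866739  1.63482001]
6.8833
```

View pics/w2.png

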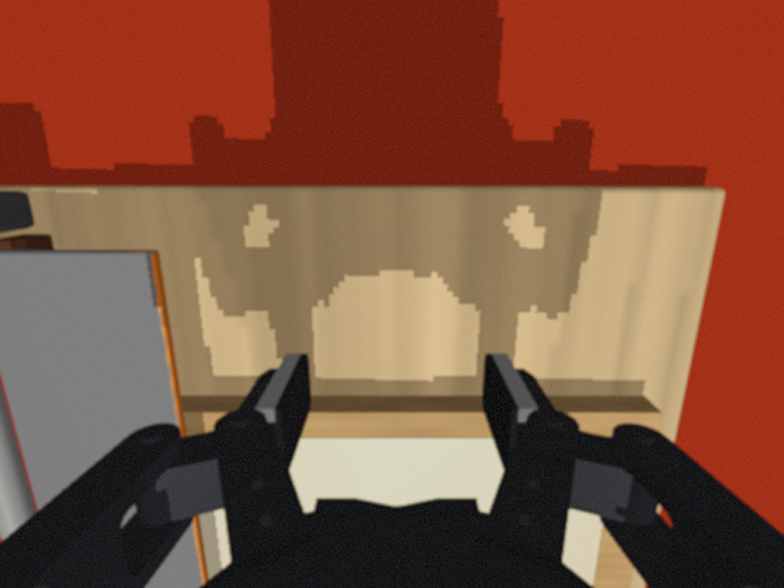

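The push stopped at jig y −110.7, where the closed position should be. I'll push again to seat the board, then back off and check.

Run:
```python
from rig import *
from h import *
o=down(-np.pi/2+JY)
print(move_l(J(-12,-103,14.5),o,25,f_stop=14),toJ(read_eef_pos()),read_ft_force())
move_l(J(-12,-120,14.5),o,100)
move_l(J(-12,-125,80),o,200)
move_to(J(-20,-60,240),o)
s=snapshot("wrist"); save(s,"w3")
a=s["color"][:,:,::-1]; cv2.imwrite("pics/w3c.png",cv2.resize(a[80:325,120:370],None,fx=2.4,fy=2.4,interpolation=cv2.INTER_CUBIC))
print(read_t(),read_eef_pos())
```

```text
True [ -12.14756707 -110.74348588] [ 0.34453634 -1.61906653  0.93667187]
8.65 [479.52518376 -15.82860169 237.32054049]
```

View pics/w3c.png

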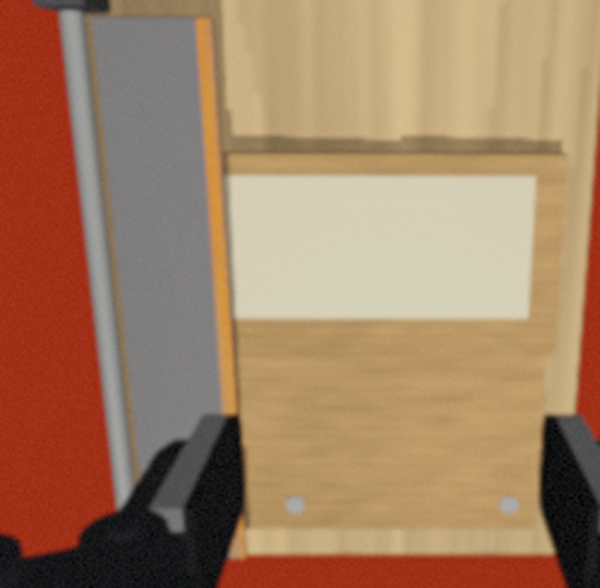

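The gap is closed: the boards meet at about crop row 355 with no slit, and the back edge runs parallel. Next is the strip.

Run:
```python
from rig import *
from h import *
s=ld("w3"); f=lambda u,v,z: ray_plane(s,120+u/2.4,80+v/2.4,z)
for u,v,z in ((548,356,24),(567,154,24),(238,154,24),(577,415,12),(212,16,38),(232,414,38)): p=f(u,v,z);print(u,v,p.round(1),toJ(p).round(1))
command_gripper(50,60)
move_to((440,-320,240),down(np.pi-0.1))
s=snapshot("wrist"); save(s,"w4",1.4)
print([(d["rect"],round(d["score"],2)) for d in boxes_of(s,"strip")+boxes_of(s,"strip_rail")])
print(read_t(),read_eef_pos())
```

```text
548 356 [397.4  42.7  24. ] [-101.6    0.7]
567 154 [397.7 -57.9  24. ] [-104.3  -99.8]
238 154 [551.1 -53.2  24. ] [ 49.2 -99.7]
577 415 [376.   80.2  12. ] [-121.9   38.8]
212 16 [ 557.9 -112.2   38. ] [  54.3 -158.9]
232 414 [554.8  72.8  38. ] [56.6 26.1]
[([226.8, 115.8, 80.3, 137.2], 0.87), ([227.3, 116.8, 76.6, 133.1], 0.55), ([495.9, 107.7, 64.1, 145.9], 0.18)]
10.2417 [ 440.57470135 -318.8751339   240.10581391]
```

View pics/w4.png

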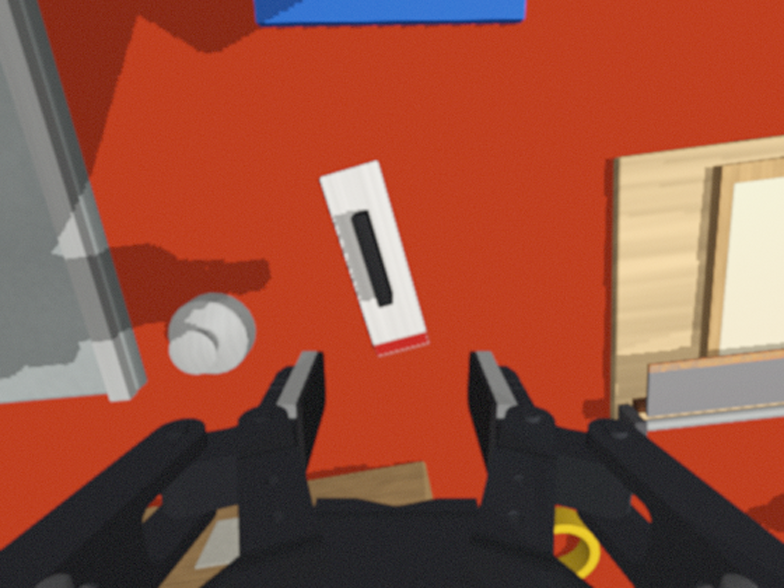

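Run:
```python
from h import *
from scipy.optimize import least_squares
s=ld("w4"); a=s["color"][:,:,::-1]
cv2.imwrite("pics/w4c.png",cv2.resize(a[105:265,215:320],None,fx=3.7,fy=3.7,interpolation=cv2.INTER_CUBIC))
obs={(-85,-25,4):(320,178),(-85,25,4):(377,161),(85,25,4):(428,343),(85,-25,4):(379,356)}
def res(q):
    c,sn=np.cos(q[2]),np.sin(q[2])
    return np.concatenate([ray_plane(s,u/1.4,v/1.4,z)[:2]-[q[0]+c*x-sn*y,q[1]+sn*x+c*y] for (x,y,z),(u,v) in obs.items()])
r=least_squares(res,[450,-341,.15]); print(r.x,r.fun.round(1))
q=r.x;c,sn=np.cos(q[2]),np.sin(q[2])
for x,y in ((-50,-7),(-50,7),(30,7),(30,-7),(-10,0)): print((proj(s,[q[0]+c*x-sn*y,q[1]+sn*x+c*y,34])-[215,105])*3.7)
for u,v in ((353,213),(367,211),(391,303),(378,305)):print((u/1.4-215)*3.7,(v/1.4-105)*3.7)
```

```text
[ 4.55582638e+02 -3.37425542e+02  1.81233510e-01] [ 0.3  0.2  0.4 -0.1 -0.2 -1.2 -0.5  1.1]
[127.8714151  184.36274969]
[172.70541969 171.34830281]
[246.87109154 416.44533586]
[204.49105246 427.96471563]
[189.11113141 303.79729071]
137.42857142857153 174.42857142857142
174.42857142857153 169.14285714285717
237.85714285714283 412.2857142857144
203.5 417.5714285714286
```

View pics/w4c.png

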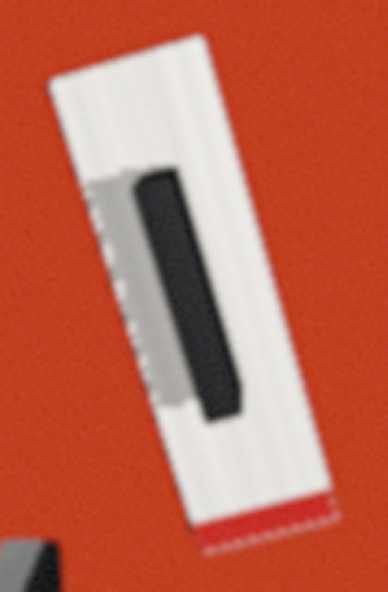

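Run:
```python
from rig import *
from h import *
o=down(np.pi+0.181); p=np.array([444.6,-339.3,0])
move_to(p+[0,0,70],o)
print(move_l(p+[0,0,7],o,100,f_stop=6),read_eef_pos(),read_ft_force())
command_gripper(0,90); print(read_opening())
hold(0.1)
print(read_ft_force(),move_l(p+[0,0,110],o,150))
hold(0.2);print(read_ft_force(),read_moment(),read_opening())
s=snapshot("wrist"); save(s,"w5",1.4)
s=snapshot("side"); save(s,"s5")
print(read_t(),read_eef_pos(),read_ee_rot(),o)
a=s["color"][:,:,::-1]; c=proj(s,read_eef_pos()).astype(int);print(c)
cv2.imwrite("pics/s5c.png",cv2.resize(a[c[1]-50:c[1]+50,c[0]-70:c[0]+70],None,fx=5,fy=5,interpolation=cv2.INTER_CUBIC))
```

```text
False [ 445.27060968 -339.78228106    7.84695774] [ 0.70430533 -0.0220779  -0.09588621]
12.34989882663882
[-1.47344489  0.1274123   4.85224125] False
[-0.18542363  0.09373513 -2.61296168] [ 0.04653479 -0.02560773  0.01166874] 12.683080222411462
13.4 [ 444.1579877  -338.97739411  109.10128747] [ 2.83832866e-01 -3.12746412e+00 -1.83563320e-03] [ 0.28392619 -3.12873622 -0.        ]
[364 261]
```

View pics/w5.png

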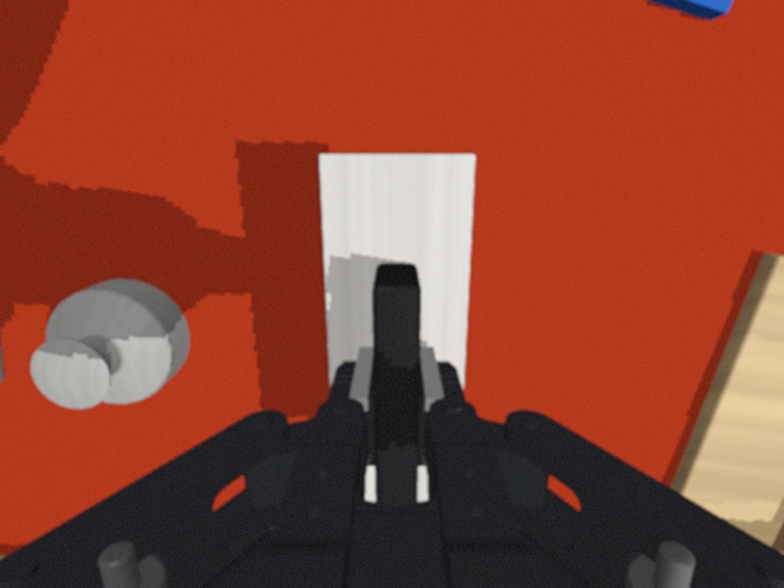

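View pics/s5c.png

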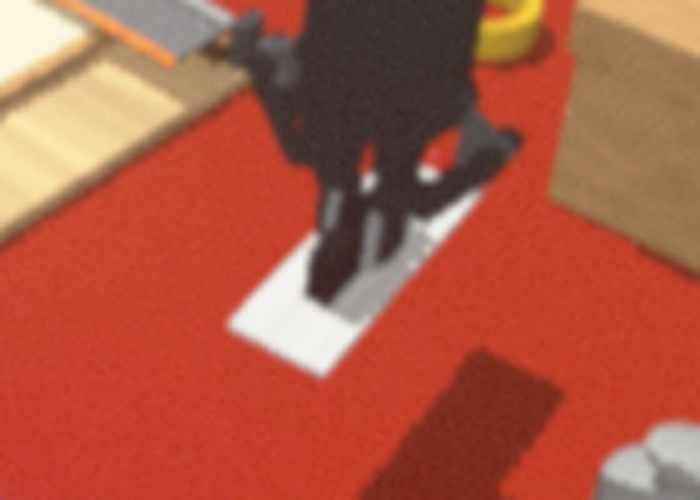

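Run:
```python
from h import *
s=ld("w5"); T=Ro.from_rotvec([0.28383,-3.12746,-0.0018]).as_matrix(); t=np.array([444.16,-338.98,109.1])
for z in (102,104,106,108):
    P=[ray_plane(s,u/1.4,v/1.4,z) for u,v in ((319,154),(475,154),(375,272),(419,272))]
    L=[(T.T@(p-t)).round(1) for p in P]; print(z,L[0],L[1],np.linalg.norm(P[0]-P[1]))
for u,v in ((350,180),(440,180),(345,230),(450,230)): 
    u,v=int(u/1.4),int(v/1.4); d=s["z_map"][v,u]; K=s["K"]; pc=np.array([(u-K[0,2])/K[0,0]*d,-(v-K[1,2])/K[1,1]*d,-d]); E=s["extrinsics"]
    print(T.T@(E[:3,:3].T@(pc-E[:3,3])-t))
```

```text
102 [ 74.8 -25.1   7.2] [74.9 25.7  7.2] 50.79018258611569
104 [ 74.8 -24.8   5.2] [74.9 25.3  5.2] 50.11190399313202
106 [ 74.8 -24.4   3.2] [74.8 25.   3.2] 49.433625400148294
108 [ 74.8 -24.1   1.2] [74.8 24.7  1.2] 48.75534680716468
[ 67.01135928 -14.91267608   3.91567397]
[67.04116937 14.08215904  4.00092971]
[ 50.4969417  -17.37489105   4.99447336]
[50.67622894 17.84995266  4.0591553 ]
```

Run:
```python
from rig import *
from h import *
o=down(np.pi+JY)
move_to(J(-55,0,110),o)
move_l(J(-55,0,45),o,120); hold(0.2)
print(read_eef_pos(),read_ee_rot(),o,read_ft_force())
for n in ("wrist","side"):
    s=snapshot(n); save(s,n[0]+"6",1.4)
a=s["color"][:,:,::-1]; c=proj(s,read_eef_pos()).astype(int)
cv2.imwrite("pics/s6c.png",cv2.resize(a[c[1]-50:c[1]+50,c[0]-70:c[0]+70],None,fx=5,fy=5,interpolation=cv2.INTER_CUBIC))
print(read_t())
```

```text
[444.92172213  43.40980374  45.86253081] [-4.61466507e-02  3.13922982e+00  2.99701613e-04] [ 0.04633681 -3.14125091 -0.        ] [-0.15181032 -0.65600809 -2.77783057]
15.8167
```

View pics/w6.png

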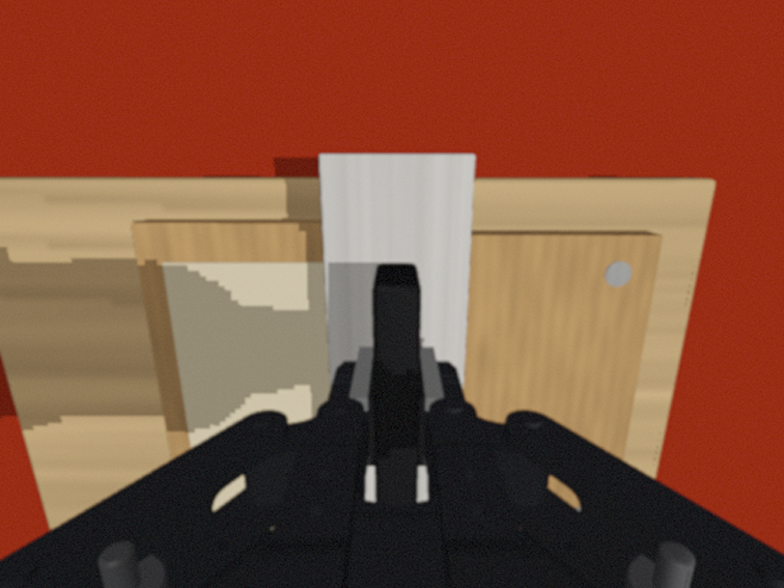

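View pics/s6c.png

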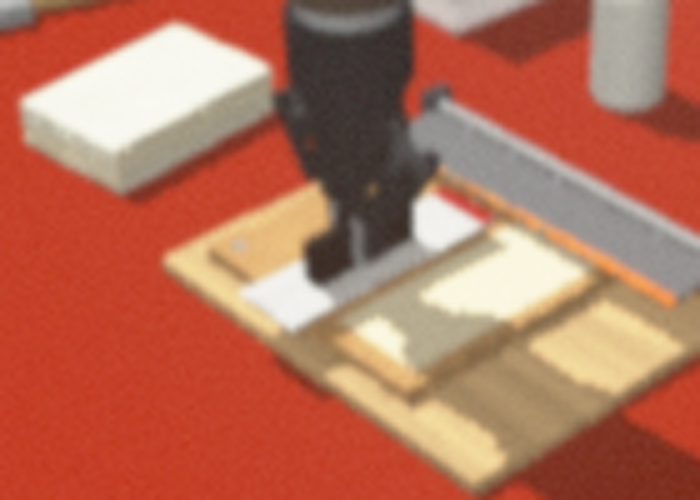

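Run:
```python
from h import *
s=ld("w6")
for n,u,v,z in (("loose corner",133,222,24),("fixed corner",661,235,24),("bed +y",714,180,12),("strip near L",319,154,42.8),("strip near R",475,154,42.8)):
    p=ray_plane(s,u/1.4,v/1.4,z); print(n,p.round(1),toJ(p).round(1))
```

```text
loose corner [397.6 -56.7  24. ] [-104.3  -98.7]
fixed corner [396.5 141.7  24. ] [-99.6  99.7]
bed +y [376.2 165.3  12. ] [-119.2  123.9]
strip near L [371.2  16.4  42.8] [-128.6  -24.8]
strip near R [369.7  65.8  42.8] [-128.6   24.7]
```

Run:
```python
from rig import *
from h import *
o=down(np.pi+JY)
print(move_l(J(-55,0,33.8),o,60,f_stop=5)); hold(0.15); print(read_eef_pos(),read_ft_force())
if read_ft_force()[2]<1:
    print(move_l(J(-15,0,33.8),o,50,f_stop=5)); hold(0.15); print(toJ(read_eef_pos()),read_eef_pos(),read_ft_force())
for n in ("wrist","side"):
    s=snapshot(n); save(s,n[0]+"7",1.4)
a=s["color"][:,:,::-1]; c=proj(s,read_eef_pos()).astype(int)
cv2.imwrite("pics/s7c.png",cv2.resize(a[c[1]-50:c[1]+50,c[0]-70:c[0]+70],None,fx=5,fy=5,interpolation=cv2.INTER_CUBIC))
print(read_t())
```

```text
False
[444.10595754  43.40618623  33.82898845] [ 0.63658371 -0.29044948 -2.65714595]
False
[-1.54253748e+01 -7.52872061e-03] [483.58155873  44.537492    33.7550036 ] [-0.51902362 -0.10918212 -2.28549357]
17.5
```

View pics/s7c.png

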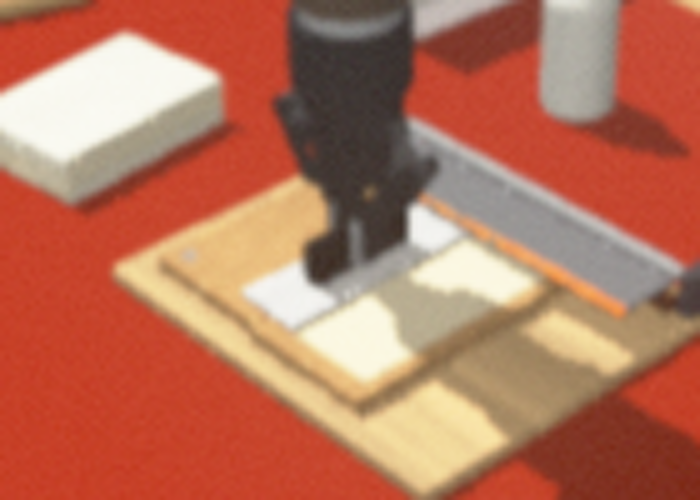

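The red end is under the flap, which hasn't moved. Next I'll check x in the wrist view and press down in small steps.

Run:
```python
from rig import *
from h import *
o=down(np.pi+JY)
z=33.8
move_l(J(-15,0,31.6),o,30,f_stop=8); z=31.6
for i in range(14):
    hold(0.25); F=np.mean([read_ft_force() for _ in range(3)],0); p=read_eef_pos()
    print(round(z,2),p.round(2),F.round(1))
    if F[2]>15: break
    z-=min(0.8,max(0.08,(16.5-F[2])*0.04))
    move_l(J(-15,0,z),o,20)
hold(0.4); print(read_ft_force(),read_moment(),toJ(read_eef_pos()),read_opening(),read_t())
for n in ("wrist","side"):
    s=snapshot(n); save(s,n[0]+"8",1.4)
a=s["color"][:,:,::-1]; c=proj(s,read_eef_pos()).astype(int)
cv2.imwrite("pics/s8c.png",cv2.resize(a[c[1]-50:c[1]+50,c[0]-70:c[0]+70],None,fx=5,fy=5,interpolation=cv2.INTER_CUBIC))
```

```text
31.6 [484.45  44.66  31.96] [-0.7 -0.2  2.4]
31.04 [484.45  44.63  31.93] [-1.7 -0.4  6.6]
30.64 [484.44  44.66  31.93] [-3.   0.6 10.4]
30.4 [484.46  44.64  31.92] [-3.1  0.  12.1]
30.22 [484.48  44.64  31.92] [-3.2 -0.2 13.8]
30.11 [484.44  44.63  31.92] [-3.8  0.2 14.1]
30.02 [484.48  44.63  31.91] [-5.1 -0.3 15.1]
[-3.48834743 -0.04395742 15.07319467] [-0.00267926  0.90033558  0.00169603] [-14.57263742   0.06436717] 12.193744218726568 21.4
```

View pics/w8.png

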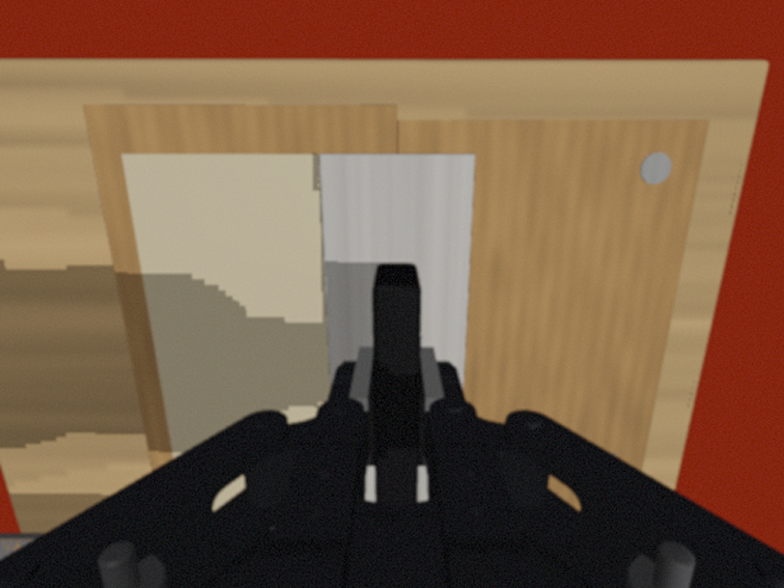

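View pics/s8c.png

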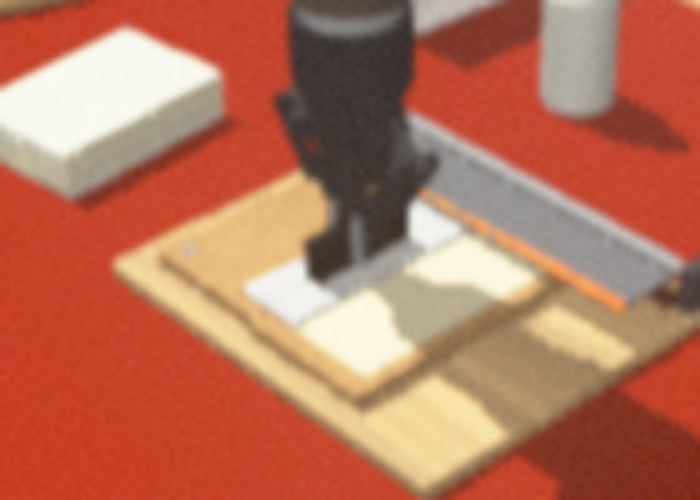

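Run:
```python
from rig import *
from h import *
T=Ro.from_rotvec(read_ee_rot()).as_matrix(); print((T[:,2]).round(4), "tool axis", np.arctan2(T[1,0],T[0,0])-np.pi)
s=ld("w8");K=s["K"];E=s["extrinsics"]
def w(u,v):
    d=s["z_map"][v,u]; pc=np.array([(u-K[0,2])/K[0,0]*d,-(v-K[1,2])/K[1,1]*d,-d]); return E[:3,:3].T@(pc-E[:3,3])
def fit(u0,u1,v0,v1):
    P=np.array([w(int(u),int(v)) for v in range(int(v0/1.4),int(v1/1.4)) for u in range(int(u0/1.4),int(u1/1.4)) if s["z_map"][int(v),int(u)]>0])
    A=np.c_[P[:,:2]-P[:,:2].mean(0),np.ones(len(P))]; c=np.linalg.lstsq(A,P[:,2],rcond=None)[0]; print(c.round(4),len(P),P[:,:2].mean(0).round(0))
fit(335,460,162,255); fit(335,370,165,340); fit(490,640,170,330); fit(490,640,170,255)
for u,v in ((84,104),(397,104),(398,121),(708,121)): print(toJ(ray_plane(s,u/1.4,v/1.4,24)).round(1))
for u,v in ((319,154),(475,154)): print(toJ(ray_plane(s,u/1.4,v/1.4,28)).round(1))
```

```text
[ 1.8e-03  2.0e-04 -1.0e+00] tool axis -6.25361194674273
[-1.10000e-03  3.00000e-04  2.83762e+01] 5940 [427.  43.]
[-5.00000e-04  6.00000e-03  2.83679e+01] 3118 [442.  28.]
[-1.00000e-03 -1.00000e-04  2.43996e+01] 12151 [440. 102.]
[-3.00000e-03  4.00000e-04  2.44033e+01] 6501 [427. 100.]
[-104.1  -99.5]
[-1.043e+02 -1.000e-01]
[-99.2   0.3]
[-99.3  99.9]
[-89.  -24.9]
[-89.1  24.9]
```

Run:
```python
from rig import *
from h import *
print(read_ft_force()); s=snapshot("top"); save(s,"t9"); print(read_ft_force(),read_t()); hand_in()
a=s["color"][:,:,::-1]; cv2.imwrite("pics/t9c.png",cv2.resize(a[90:360,120:470],None,fx=2.2,fy=2.2,interpolation=cv2.INTER_CUBIC))
```

```text
[-4.83560047 -0.61471768 15.36882289]
[-3.79575450e+00 -1.03483164e-02  1.50757700e+01] 21.55
the job is handed in; nothing more can be done
```

View pics/t9c.png

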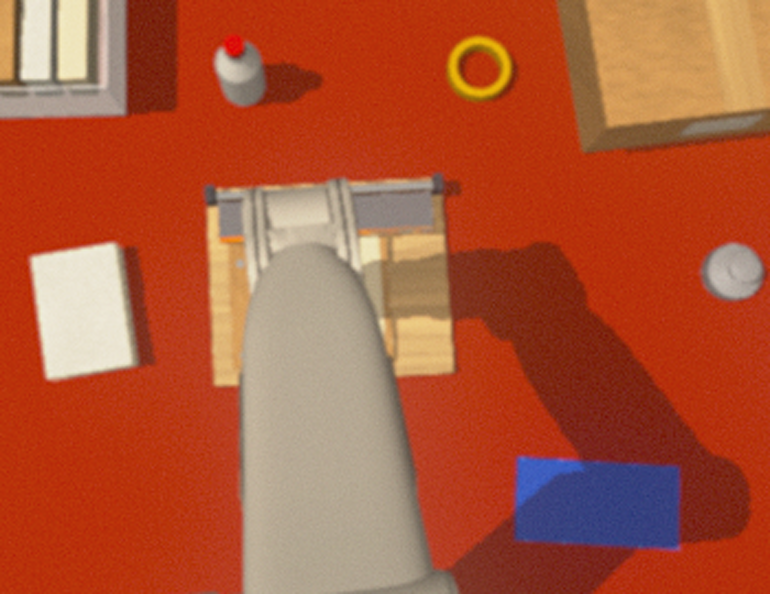

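I closed the gap, laid the strip along the seam with its red end under the flap, and handed in at 21.6 s while still pressing it down. No verdict was reported.

- **Boards:** I pushed the cardboard board against the fixed one with both fingers. The visible near end of the seam showed no gap, with both edges within about 0.4 mm of the seam line. The far end is under the flap and could not be seen. In the view just after the push, the board's back edge ran parallel to the fixed board.
- **Strip position:** Its edges lie at y −24.9 and +24.9 mm, so it is centred on the seam. Its near end is at x −89 mm, which puts the red end at about x 81 mm, roughly 26 mm under the flap.
- **Flatness:** The strip's top measured 4.0 mm above the fixed board, parallel to it.
- **Pressing force:** The sensor read about 15 N downward. The strip's weight adds about 2.6 N, so the boards feel nearer 17.7 N. A sideways force of about 3.5 to 5 N along the seam remained, along with a moment of 0.9 N m; I did not correct either.
- **Flap:** In the side view it lay level, and nothing touched it while the strip slid in.
- **Other things:** In the last overhead view, the card stack, tape, bottle, paperweight and blue board are where they were. I did not check the brush.

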